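# Firm-stop check of a rebuilt brake lever

## Robot

A 6-joint arm with a two-finger parallel gripper is mounted at the origin on a cart in front of the work surface, level with it; the furniture and walls round the work are solid. World frame = base frame: x ahead of the robot, y to its left, z up, the work surface at z = 0. Lengths are in mm, angles in degrees, forces in N, time in s.
With the tool pointing down it reaches from about 300 to 850 mm from the base axis. Payload 4.2 kg.
Tool frame: the origin (TCP) lies between the finger pads; the fingertips stand ahead of it and the grasp point (between the pads) lies 8 mm behind it (env.tip_reach is the x of the fingertips in the tool frame, in mm); x points along the fingers, y is the direction in which the jaws open and shut, and the axes are right-handed (so a half turn about x gives the same grasp; the last joint's range is limited). The gripper opens to 91 mm and grips with 3 to 60 N. Pads are 32 mm wide; open, the fingers measure 118 mm over their backs; the gripper's body (76 mm by 178 mm) begins 60 mm behind the grasp point.
Start: joints at [74.083, 18.312, 89.639, -0, 72.044, -1.146], TCP at [146.6, 556.015, 204.476] pointing down, gripper open.
Joint ranges: [-177.97, 177.97], [-48.28, 115.42], [12.27, 149.76], [-77.06, 257.06], [2.81, 150.46], [-146.56, 146.56]. Speed limits (degrees/s): [147.25, 147.25, 180, 180, 180, 180].

## Interface

Orientations are given as [roll, pitch, yaw] about the fixed x, y, z axes, in that order (R = Rz(yaw) Ry(pitch) Rx(roll)).
In Python, from workcell import env, cams gives the robot as it stands.
- The arm moves only by the tool arm_command, never from a script. Its argument "deltas" is a list of rows, each a list of 3 entries, a list of its own where there are three numbers: the opening, from 0 (shut) to 1 (fully open), then the shift along the world's x, y, z in mm, then the turn about the world's z in rad. A call has 1 to 20 rows; each row is the pose to reach, as a shift and turn from the pose commanded when the call began; what a row does not reach only later rows make up. A row lasts 1/10 s, in which the tool goes at most 50 mm and 8.59 degrees, less where a joint would pass 70% of its speed; a pose out of reach is approached as far as the arm can. A call with a gripper value outside its range is refused whole. The fingers move at their own pace and stop on an object; "grip_force" is the grip in N (left out, the last holds). Time passes only in rows, so rows that repeat a pose let the fingers close. It gives the time, the measured TCP pose, the force and the opening at its end, in the units of the state.
- env.state(): the state, without advancing time (a new reading comes with each control period).
- cams.grab_frame(name): name is "scene" or "top" or "wrist"; returns a dict with "img" (480x640x3 uint8, red, green, blue), "K" (3x3 intrinsics, pixels), "rvec" (rotation vector, rad) and "tvec" (3), from world to camera coordinates, as OpenCV has them. Camera axes: x right, y down, z forward; pixel columns grow to the right and rows downward; lengths in mm; the calibration is good to about 2 mm. A picture is of the moment at which its call begins. There is no depth.
- env.job_done(): hands the job in, once; it reports no verdict.
Trained networks look in a picture, given as the dict that the camera call returned (one of the last four; its "shot" number tells which), for a name from the list of things; names that differ only in an ending like _2 or _b are one class to them, and where a whole thing is asked for, a point or a joint stands for the part that bears it (a point fixed in the world has none). Each returns a list of dicts, best first, with "conf" (0 to 1); they miss things now and then, are a little off and sometimes report something else, mostly with a low value. They report only what shows in the picture. A call takes as long as a camera call.
- cams.silhouettes(picture, name): "region" (480x640 bool, what is visible of it) and "centre" ([column, row] in pixels, amid what is visible of it).
The state is a dict: "time_s": time; "qpos": joint angles; "qvel": joint speeds; "effort": joint torques, N m; "ee_pos": TCP position; "ee_rot": TCP orientation; "force": force on the tool from outside, world axes, zero at the start; "torque": the same for the moment, N m; "gripper_width": finger opening in mm.
Only numpy, scipy, OpenCV 4.12 (cv2) and the standard library are available. Lean on these libraries where they do the work, as an engineer would, in place of code of your own. Each camera call takes 0.05 s, during which the arm holds its last target.

## Task

The handlebar in the bench stand carries a rebuilt brake master cylinder with its outlet plugged, and its lever must come up firm short of the bar. With the outside of the fingers, not pinching or hooking anything, press the brake lever (the one beside the black fluid cup) in towards the grip until it stops firm, as a first stroke to seat the seals, let it spring all the way out untouched, then press it in to the firm stop again, hold it there for two seconds and finish while still holding it in. Press firmly but never force it, and leave the clutch lever, the rest of the handlebar and stand, and the loose things alone.

Things in the scene. Friction and masses are not known exactly. Their poses are not given: they have to be found in the camera images.
- brake_lever (a joint): swing of the brake lever about its upright pivot, rad: 0 = fully out, grows as the blade goes in towards the grip. Its return spring needs 1.7 N at 0 rising to 4.1 N at 0.26, pushed along its arc at brake_blade (more if the fingers drag along the blade). At 0.26 the plugged cylinder stops it hard; to touch the grip it would have to reach about 0.45. Springs out by itself when let go.
- brake_blade (a point): where to press: a point half-way up the outer face of the brake lever's blade, 125 mm above the bench; moves and turns with the lever. x points through the blade towards the bar, y along it to the ball end (37 mm on), z up. The bare metal blade is 11 mm thick (x), 19 mm high (z). Under it is free space down to the bench and low loose things.
- brake_pivot (a point): fixed pivot axis of the brake lever, at half the blade's height. x points square to the bar, from the lever towards it, y along the bar outwards to this lever's grip, z up. At swing 0 brake_blade lies at x -54, y +110 mm from here. The bar's axis is at x +48 mm, same height; its rubber grip, 32 mm thick, runs from y +25 to +145 mm.
- brake_housing: black brake master cylinder clamped on the bar, with a black fluid cup under an aluminium lid (45 x 59 mm, top 52 mm above the bar's axis) and a brass plug. Origin on the bar's axis, axes as brake_pivot; the lever's pivot lies at x -48, y +12 mm. Do not touch it.
- stand: plywood foot 120 x 170 x 18 mm screwed to the bench, wooden block and two clamps (top at 145 mm) holding a straight steel handlebar 22 mm thick, 550 mm long, axis 125 mm above the bench. Origin under its centre on the bench; y along the bar to the brake side, x from the levers to the bar. Carries the clutch lever. Fixed; do not touch.
- clutch_lever (a joint): swing of the clutch lever (same blade, no fluid cup, other end of the bar), 0 = fully out; must stay out.
- clutch_blade (a point): point on the outer face of the clutch lever's blade, half-way up, 110 mm out from its pivot; leave it alone.
- screwdriver_0: red-handled screwdriver lying flat, 195 x 25 x 24 mm, loose, near the work; origin at the centre of its underside. Leave it where it is.
- pliers: red-handled combination pliers lying flat, 166 x 53 x 19 mm, loose, near the work; origin at the centre of its underside. Leave it where it is.
- cup_blue: blue plastic beaker standing upright, 76 mm across and 92 mm high, loose, near the work; origin at the centre of its underside. Leave it where it is.
- offcut_0: pine offcut, 85 x 42 x 18 mm, lying flat, loose, near the work; origin at the centre of its underside. Leave it where it is.

How it is judged (in metres and radians):
On the way, in this order (a step that is already met when the one before it is completed fails the run):
1. the brake lever is pressed in to its firm stop by the fingers (value of joint brake_lever above 0.255 rad and contact force between the fingers and brake_lever above 4 N), for 0.2 s.
2. the lever has sprung fully out and nothing touches it (value of joint brake_lever below 0.02 rad and contact force between anything else and brake_lever below 0.1 N), for 0.3 s.
3. it is pressed in to the firm stop again and kept there for two seconds (all of step 1), for 2 s.
At the end, for the whole second after the job is handed in: the fingers still press the brake lever with over 4 N at its firm stop (swing 0.255 to 0.36 rad, well short of the bar), the clutch lever is out (under 0.02 rad) and the loose things are within 15 mm of where they were (all of step 3 and value of joint brake_lever below 0.36 rad and value of joint clutch_lever below 0.02 rad and distance of each of screwdriver_0, pliers, cup_blue, offcut_0 from where it was at the start of the episode below 0.015 m); the arm keeps its last pose, push and grip.
It fails at once if the lever is forced (over 40 N) (contact force between the fingers and brake_lever above 40 N).
It fails at once if the lever is pinched, straddled or hooked from behind instead of pressed from outside (contact force between the fingers and brake_lever above 1 N and x of the grasp point in the frame of brake_blade above 0 m).
It fails at once if the clutch lever is pressed (value of joint clutch_lever above 0.05 rad).
It fails at once if the robot touches the handlebar, stand, clutch lever or master cylinder (over 2 N) (contact force between any of the arm, the fingers and stand above 2 N or contact force between any of the arm, the fingers and brake_housing above 2 N).
It fails at once if a loose thing is moved or lifted by 15 mm (distance of any of screwdriver_0, pliers, cup_blue, offcut_0 from where it was at the start of the episode above 0.015 m).
It also fails if it takes over 56 s, if anything falls off the work surface, if the arm or the gripper's body presses on something with over 40 N, if the wrist force passes 120 N, or if a joint passes its speed limit or range.

## Working session

There is one attempt and no reset: what is moved stays moved. The work goes in short steps, Python scripts to look and compute and a tool call to move; the robot and the scene stay as the last step left them, time stands still between calls to the robot, and variables do not carry over. Pictures are saved under pics/ and viewed, and the job is handed in when it is done.

Besides the shell and the picture viewer there is one more tool, called after ">>>" as a command line: name --argument value ..., lists and objects as JSON in quotes. arm_command: Moves the arm, as the interface text tells. Its arguments: {"type":"object","properties":{"deltas":{"type":"array","items":{"type":"array"}},"grip_force":{"type":"number"}},"required":["deltas"]}

```bash
ls; mkdir -p pics
python3 - <<'E'
from workcell import env,cams
import cv2,pickle
s=env.state();print(s, env.tip_reach)
for n in ["scene","top","wrist"]:
    f=cams.grab_frame(n);cv2.imwrite(f"pics/{n}0.png",f["img"][...,::-1]);pickle.dump(f,open(f"{n}0.pkl","wb"))
    for nm in ["brake_lever","brake_housing"]:
        for d in cams.silhouettes(f,nm)[:2]:
            print(n,nm,d["conf"],d["centre"],d["region"].sum())
print(env.state()["time_s"])
E
```

```text
pics
{'time_s': 0.0, 'qpos': array([ 7.40819866e+01,  1.83511356e+01,  8.97075295e+01, -1.94402668e-03,
        7.20418095e+01, -1.14549336e+00]), 'qvel': array([ 0.01809256, -0.05607164,  0.03610078, -0.03381809, -0.03129065,
       -0.00373771]), 'effort': array([ 3.86851734e-04, -4.12472177e+01, -2.31971633e+01,  7.27608288e-02,
        4.57893033e-02, -1.48570421e-04]), 'ee_pos': array([146.47751387, 555.49055722, 203.61773683]), 'ee_rot': array([ -90.09163678,   89.89950843, -104.86355579]), 'force': array([0.58489486, 1.16423026, 0.08362128]), 'torque': array([-0.01765255,  0.03686471,  0.0057846 ]), 'gripper_width': 91.21251047180724} 11.0
scene brake_housing 0.79 [366.8, 206.3] 788
top brake_lever 0.74 [310.8, 226.4] 321
top brake_housing 0.83 [340.3, 200.1] 563
0.45
```

View pics/scene0.png

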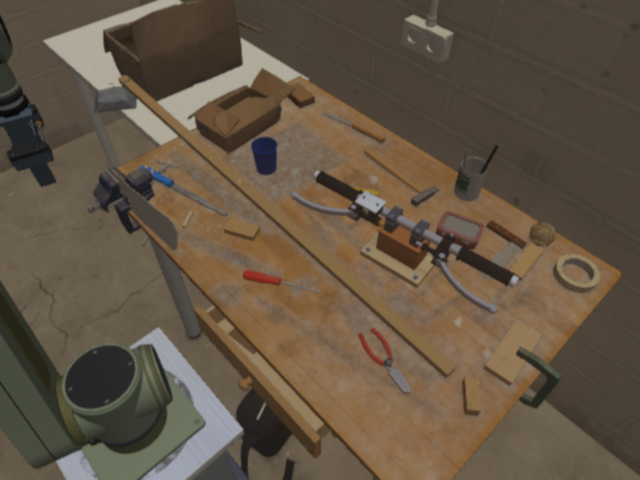

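View pics/top0.png

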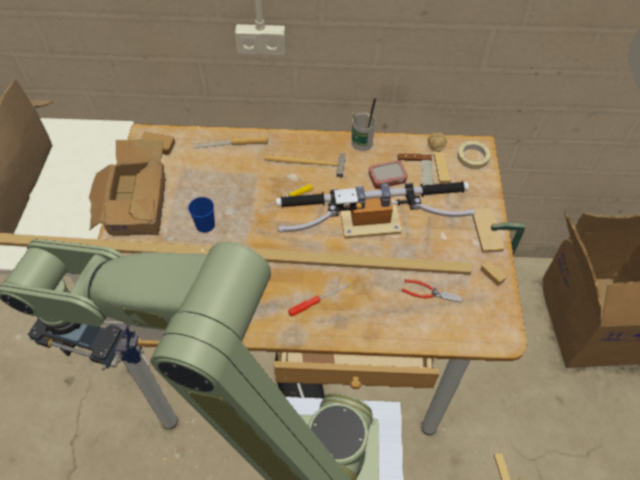

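View pics/wrist0.png

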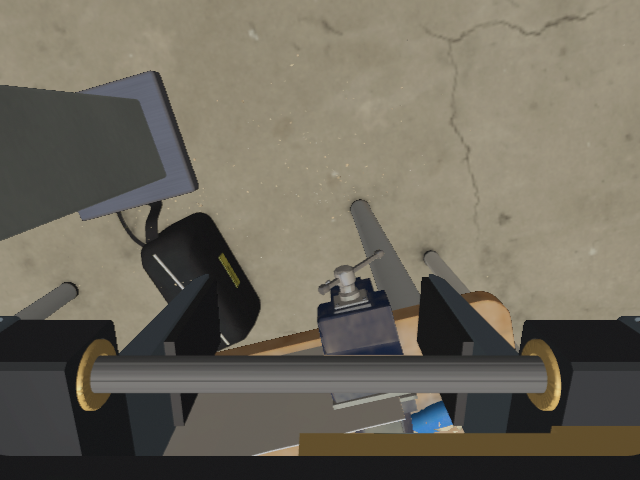

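```bash
python3 - <<'E'
import cv2,pickle
a=pickle.load(open("top0.pkl","rb"))["img"][160:260,260:420,::-1];b=pickle.load(open("scene0.pkl","rb"))["img"][150:300,280:440,::-1]
cv2.imwrite("pics/tz.png",cv2.resize(a,None,fx=5,fy=5,interpolation=cv2.INTER_CUBIC))
cv2.imwrite("pics/sz.png",cv2.resize(b,None,fx=4,fy=4,interpolation=cv2.INTER_CUBIC))
E
cat > h.py <<'E'
import numpy as np,cv2,pickle
def P(f):
    R=cv2.Rodrigues(np.array(f["rvec"],float))[0];t=np.array(f["tvec"],float).ravel();return np.array(f["K"],float),R,t
def plane(f,uv,z):
    K,R,t=P(f);d=R.T@np.linalg.inv(K)@np.array([uv[0],uv[1],1.]);c=-R.T@t
    return c+d*(z-c[2])/d[2]
def proj(f,p):
    return cv2.projectPoints(np.array(p,float).reshape(-1,3),np.array(f["rvec"],float),np.array(f["tvec"],float),np.array(f["K"],float),None)[0].reshape(-1,2)
E
```

```text
(no output)
```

View pics/tz.png

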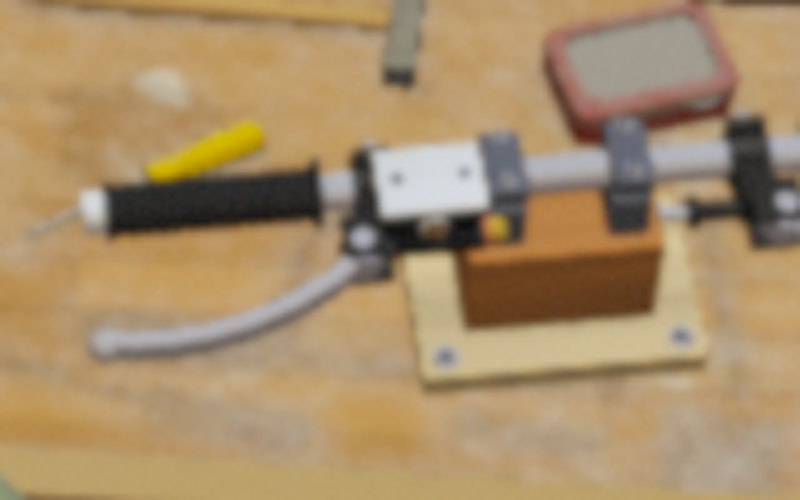

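View pics/sz.png

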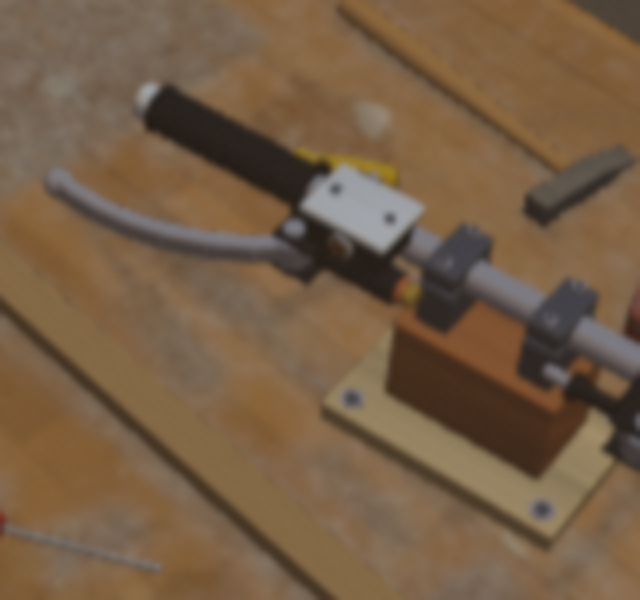

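Run:
```python
from h import *
T=pickle.load(open("top0.pkl","rb"));S=pickle.load(open("scene0.pkl","rb"))
tz=lambda u,v:(259.6+u/5,159.6+v/5); sz=lambda u,v:(279.6+u/4,149.6+v/4)
def show(n,a,b,z):
    p,q=plane(T,a,z),plane(S,b,z)
    KT,R,t=P(T);K2,R2,t2=P(S)
    X=cv2.triangulatePoints(KT@np.c_[R,t],K2@np.c_[R2,t2],np.array(a,float),np.array(b,float)).ravel();X=X[:3]/X[3]
    print(n,p.round(1),q.round(1),X.round(1))
show("ball",tz(105,341),sz(58,181),125)
show("barL",tz(82,211),sz(146,97),125)
show("barR",(467,187),(516,279),125)
show("screwL",tz(445,356),sz(352,398),18)
show("screwR",tz(681,337),sz(541,509),18)
show("bladejoint pivot",tz(365,238),sz(292,230),138)
for uv in [(397,180),(463,172)]: print("lid screw",plane(T,tz(*uv),177).round(1))
for uv in [(335,189),(390,218)]: print("lid screw S",plane(S,sz(*uv),177).round(1))
for uv in [(150,348),(200,338),(250,320),(300,296),(340,270)]: print("blade outer",plane(T,tz(*uv),115.5).round(1))
```

```text
ball [580.9 168.1 125. ] [576.8 166.2 125. ] [579.8 168.  124.2]
barL [670.5 188.1 125. ] [669.3 185.3 125. ] [672.7 188.5 121.5]
barR [ 749.6 -355.9  125. ] [ 758.8 -353.8  125. ] [ 750.  -355.2  128.9]
screwL [655.9 -21.5  18. ] [653.4 -24.   18. ] [657.4 -21.7  14.4]
screwR [ 676.1 -160.7   18. ] [ 674.3 -161.9   18. ] [ 676.7 -160.9   16.1]
bladejoint pivot [648.5  28.  138. ] [644.   29.3 138. ] [644.   27.9 141.6]
lid screw [659.2  11.7 177. ]
lid screw [666.5 -24.3 177. ]
lid screw S [657.9  10.6 177. ]
lid screw S [664.  -27.2 177. ]
blade outer [584.1 144.  115.5]
blade outer [592.1 116.9 115.5]
blade outer [605.7  90.  115.5]
blade outer [623.5  63.  115.5]
blade outer [642.7  41.4 115.5]
```

Run:
```python
from h import *
T=pickle.load(open("top0.pkl","rb"));S=pickle.load(open("scene0.pkl","rb"))
for n,f in (("T",T),("S",S)):
    K,R,t=P(f);print(n,(-R.T@t).round(0),K[0,0])
tz=lambda u,v:(259.6+u/5,159.6+v/5)
for z in (115.5,134.5):
  for uv in [(150,353),(200,345),(250,326)]: print(z,"outer",plane(T,tz(*uv),z).round(1))
  for uv in [(150,331),(200,323),(250,303)]: print(z,"inner",plane(T,tz(*uv),z).round(1))
yaw=np.radians(8.5);c,s=np.cos(yaw),np.sin(yaw)
ex=np.array([c,s,0]);ey=np.array([-s,c,0]);pv=np.array([645.5,28.5,125])
pts=[pv,pv-54*ex+110*ey,pv-54*ex+110*ey+[0,0,9.5],pv-54*ex+110*ey-[0,0,9.5],pv-54*ex+147*ey,pv+48*ex+25*ey,pv+48*ex+145*ey, pv+48*ex-12*ey]
for n,f,(x0,y0,k) in (("tz",T,(259.6,159.6,5)),("sz",S,(279.6,149.6,4))):
    im=cv2.imread(f"pics/{n}.png")
    for u,v in proj(f,pts): cv2.drawMarker(im,(int((u-x0)*k),int((v-y0)*k)),(255,0,255),cv2.MARKER_CROSS,12,1)
    cv2.imwrite(f"pics/{n}2.png",im)
```

```text
T [-413.   26. 1511.] 623.8456422724191
S [  15. -521. 1006.] 499.7163671546449
115.5 outer [580.7 143.8 115.5]
115.5 outer [587.4 116.6 115.5]
115.5 outer [601.6  89.8 115.5]
115.5 inner [595.6 144.8 115.5]
115.5 inner [602.4 117.5 115.5]
115.5 inner [617.4  90.6 115.5]
134.5 outer [567.2 142.2 134.5]
134.5 outer [573.8 115.4 134.5]
134.5 outer [587.8  88.9 134.5]
134.5 inner [581.9 143.2 134.5]
134.5 inner [588.5 116.3 134.5]
134.5 inner [603.4  89.7 134.5]
```

View pics/tz2.png

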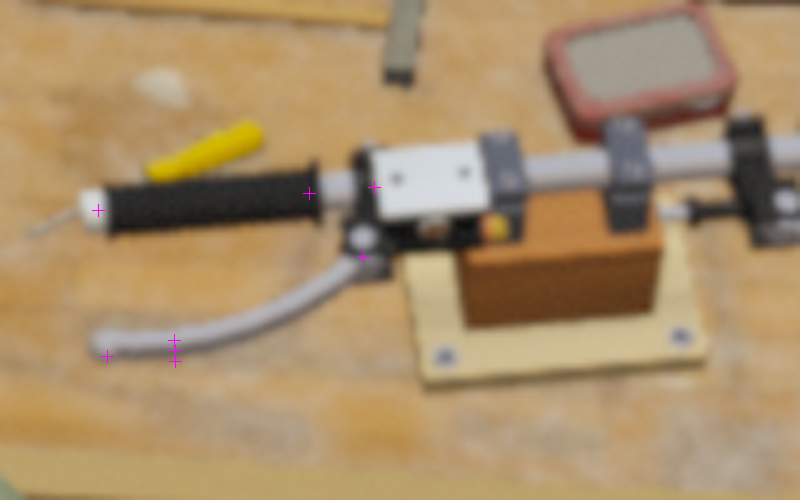

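View pics/sz2.png

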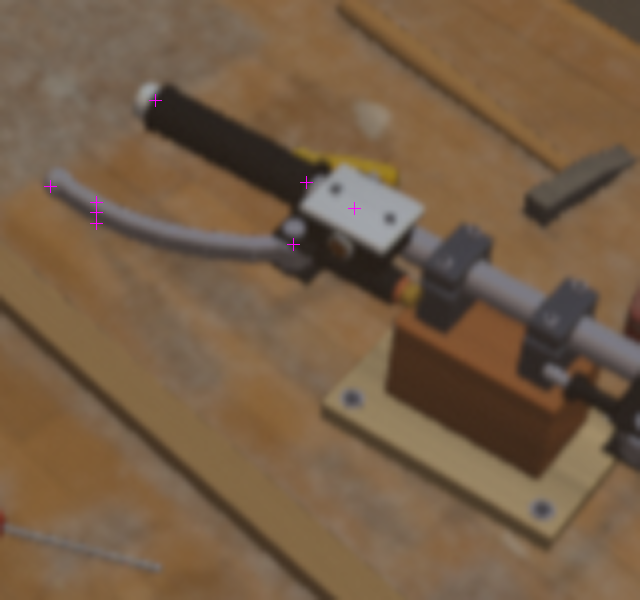

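Run:
```python
from h import *
from workcell import env
from scipy.spatial.transform import Rotation as Ro
s=env.state();R=Ro.from_euler("xyz",s["ee_rot"],degrees=True).as_matrix();print(R.round(3));print(s["ee_pos"],s["force"])
print("jaw angle",np.degrees(np.arctan2(R[1,1],R[0,1])))
T=pickle.load(open("top0.pkl","rb"))
print("cup",plane(T,(203,230),0),"driver",plane(T,(305,306),0))
```

```text
[[-0.     0.255  0.967]
 [-0.     0.967 -0.255]
 [-1.    -0.    -0.   ]]
[146.57393693 555.97052486 204.39290157] [-0.00647001  0.32577475  0.45359001]
jaw angle 75.2294130614589
cup [6.51938048e+02 4.10838527e+02 2.27373675e-13] driver [409.76991193  93.51886553   0.        ]
```

>>> arm_command --deltas '[[0,[0,0,10],0.1],[0,[30,-35,10],0.2],[0,[60,-70,10],0.3],[0,[90,-106,10],0.4],[0,[120,-141,10],0.46],[0,[150,-176,10],0.46],[0,[180,-211,10],0.46],[0,[210,-247,10],0.46],[0,[240,-282,10],0.46],[0,[270,-317,10],0.46],[0,[300,-352,10],0.46],[0,[330,-388,10],0.46],[0,[360,-423,10],0.46],[0,[378,-444,10],0.46],[0,[378,-444,10],0.46],[0,[378,-444,10],0.46]]' --grip_force 20

```text
time_s: 2.05
ee_pos: [524.5, 111.7, 214.2]
ee_rot: [139.9, 89.9, 151.4]
force: [-0.7, 0.6, 0.7]
gripper_width: 0.2
```

>>> arm_command --deltas '[[0,[0,0,-40],0],[0,[0,0,-70],0],[0,[0,0,-90],0],[0,[0,0,-90],0],[0,[0,0,-90],0]]'

```text
time_s: 2.55
ee_pos: [524.4, 113.0, 125.1]
ee_rot: [42.5, 90.0, 54.2]
force: [0.2, -0.4, 0.3]
gripper_width: 0.5
```

Run:
```python
from workcell import env,cams
import cv2,pickle
s=env.state();print(s["ee_pos"],s["force"],s["ee_rot"])
for n,(r0,r1,c0,c1) in (("scene",(130,250,260,420)),("wrist",(0,480,0,640)),("top",(160,260,240,400))):
    f=cams.grab_frame(n);pickle.dump(f,open(f"{n}1.pkl","wb"))
    im=f["img"][r0:r1,c0:c1,::-1];k=1 if n=="wrist" else 5
    cv2.imwrite(f"pics/{n}1.png",cv2.resize(im,None,fx=k,fy=k,interpolation=cv2.INTER_CUBIC))
```

```text
[524.35311092 112.95835112 125.08829185] [ 0.17227521 -0.44110591  0.31694698] [42.48912875 89.97601791 54.15297626]
```

View pics/scene1.png

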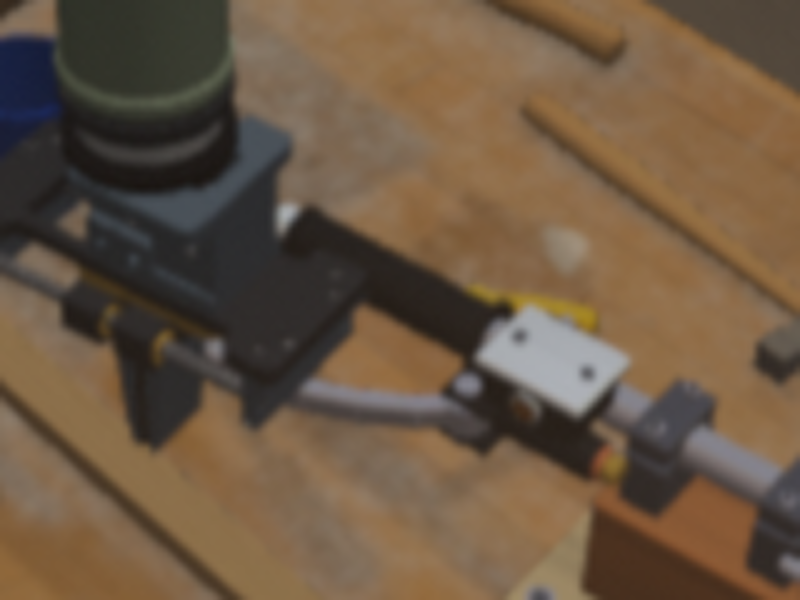

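View pics/wrist1.png

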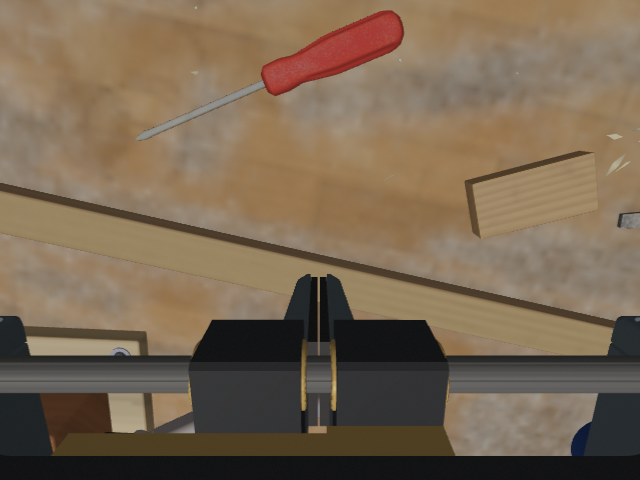

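View pics/top1.png

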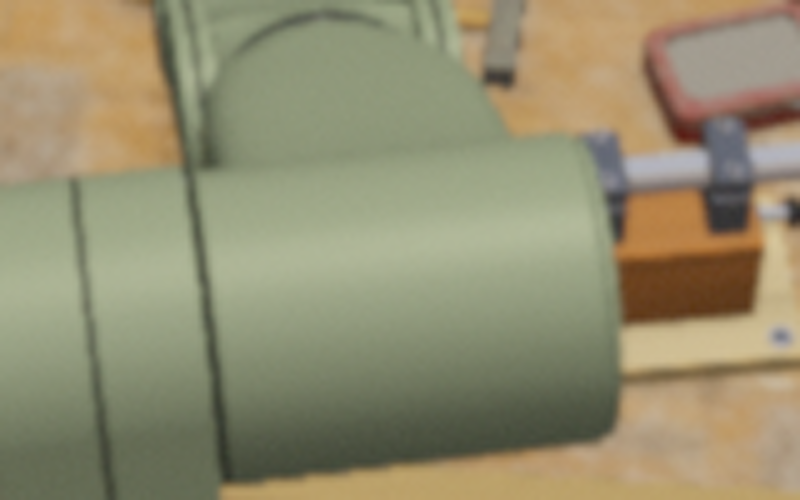

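>>> arm_command --deltas '[[0,[7,1.6,0],0],[0,[14,3.2,0],0],[0,[20,4.6,0],0],[0,[25,5.8,0],0],[0,[28,6.5,0],0],[0,[31,7.2,0],0],[0,[33,7.6,0],0],[0,[35,8,0],0],[0,[35,8,0],0],[0,[35,8,0],0]]'

```text
time_s: 3.7
ee_pos: [559.5, 120.0, 124.5]
ee_rot: [156.0, 90.0, 167.6]
force: [0.3, -0.1, 0.1]
gripper_width: 0.6
```

>>> arm_command --deltas '[[0,[1,0.3,0],0],[0,[2,0.6,0],0],[0,[3,0.9,0],0],[0,[4,1.2,0],0],[0,[5,1.5,0],0],[0,[6,1.8,0],0],[0,[6,1.8,0],0],[0,[6,1.8,0],0]]'

```text
time_s: 4.5
ee_pos: [565.4, 122.0, 124.6]
ee_rot: [118.1, 90.0, 129.7]
force: [-2.3, 1.6, 3.0]
gripper_width: 0.6
```

>>> arm_command --deltas '[[0,[2,1.1,0],-0.02],[0,[4,2.3,0],-0.04],[0,[6,3.5,0],-0.056],[0,[8,4.8,0],-0.075],[0,[10,6.1,0],-0.093],[0,[12,7.4,0],-0.11],[0,[14,8.8,0],-0.13],[0,[16,10.2,0],-0.15],[0,[16,10.2,0],-0.15],[0,[16,10.2,0],-0.15]]'

```text
time_s: 5.5
ee_pos: [581.6, 132.2, 124.6]
ee_rot: [147.9, 90.0, 150.9]
force: [-4.4, 0.9, 5.1]
gripper_width: 0.5
```

Run:
```python
from workcell import env,cams
import cv2,pickle
s=env.state();print(s["ee_pos"],s["force"],s["torque"])
n="scene";f=cams.grab_frame(n)
cv2.imwrite(f"pics/{n}2.png",cv2.resize(f["img"][150:250,270:400,::-1],None,fx=6,fy=6,interpolation=cv2.INTER_CUBIC))
for i in range(3):
    cams.grab_frame("wrist"); s=env.state();print(s["force"],s["torque"])
```

```text
[581.61238363 132.1787736  124.64512239] [-4.40931339  0.92212565  5.08006869] [0.28655216 0.82834181 0.03425812]
[-4.63659912  1.19935648  5.20919331] [0.37608628 0.83742166 0.02358976]
[-4.3351597   0.89360549  5.8100444 ] [0.33491155 0.78344455 0.05510286]
[-4.39418413  1.44434032  4.70141772] [0.34050618 0.80345021 0.02723225]
```

View pics/scene2.png

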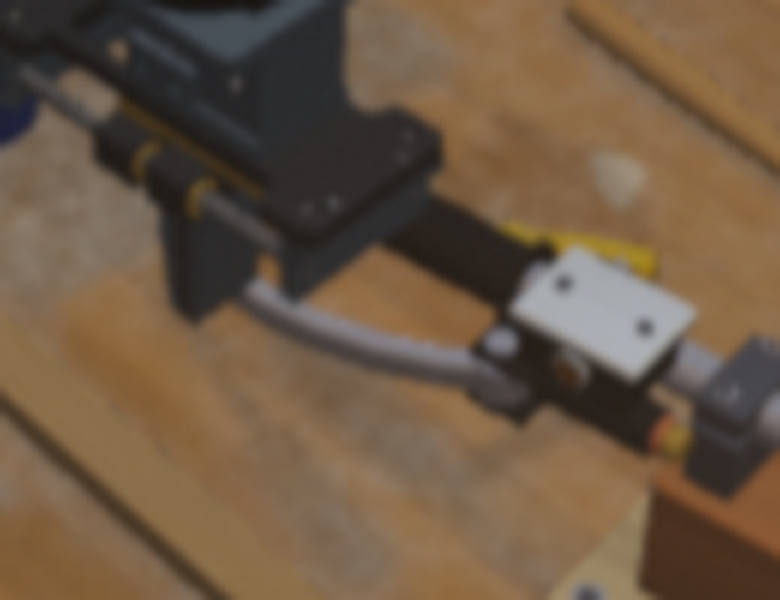

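Run:
```python
from h import *
f=pickle.load(open("scene1.pkl","rb"))
im=cv2.imread("pics/scene2.png")
def mk(p,c):
    u,v=proj(f,[p])[0];q=(int((u-269.6)*6),int((v-149.6)*6));cv2.drawMarker(im,q,c,cv2.MARKER_CROSS,10,1);print(p,q)
a=np.radians(88+3.);d=np.array([np.cos(a),np.sin(a)]);n=np.array([d[1],-d[0]]);c=np.array([581.6,132.2])
for sx in(-16,16):
  for sy in (-13.5,13.5):
    mk([*(c+n*sx+d*sy),113.6],(0,0,255))
    mk([*(c+n*sx+d*sy),150],(0,255,255))
for z in (115.5,134.5): mk([*(c+n*16-d*13.5),z],(0,255,0)); mk([*(c+n*27-d*13.5),z],(255,0,255))
cv2.imwrite("pics/scene2b.png",im)
```

```text
[np.float64(565.8380443644011), np.float64(118.42281761239215), 113.6] (204, 364)
[np.float64(565.8380443644011), np.float64(118.42281761239215), 150] (203, 302)
[np.float64(565.3668293905945), np.float64(145.41870538161473), 113.6] (160, 330)
[np.float64(565.3668293905945), np.float64(145.41870538161473), 150] (157, 267)
[np.float64(597.8331706094056), np.float64(118.98129461838525), 113.6] (261, 325)
[np.float64(597.8331706094056), np.float64(118.98129461838525), 150] (261, 263)
[np.float64(597.361955635599), np.float64(145.97718238760783), 113.6] (216, 292)
[np.float64(597.361955635599), np.float64(145.97718238760783), 150] (215, 229)
[np.float64(597.8331706094056), np.float64(118.98129461838525), 115.5] (261, 322)
[np.float64(608.8314952561259), np.float64(119.17327108919537), 115.5] (280, 309)
[np.float64(597.8331706094056), np.float64(118.98129461838525), 134.5] (261, 290)
[np.float64(608.8314952561259), np.float64(119.17327108919537), 134.5] (280, 276)
```

View pics/scene2b.png

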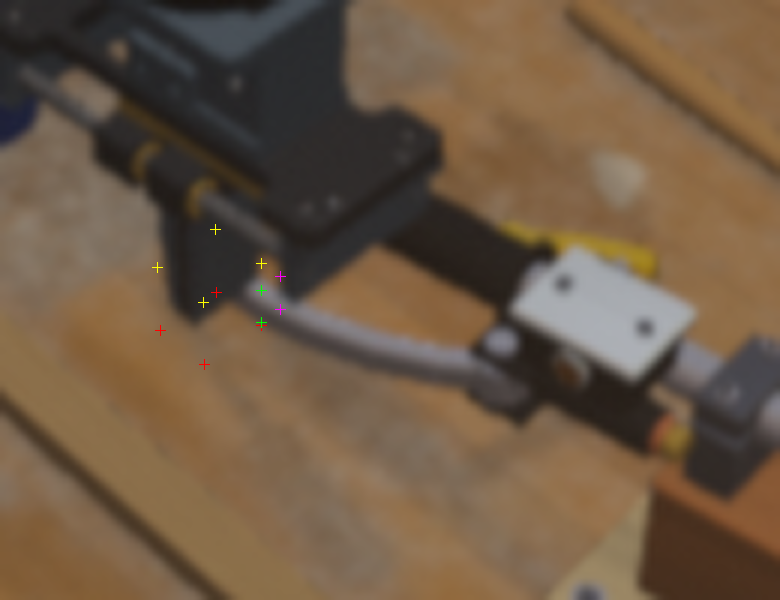

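Run:
```python
from h import *
from workcell import env,cams
s=env.state();print(s)
f=pickle.load(open("scene1.pkl","rb"))
im=cv2.imread("pics/scene1.png")
def mk(p,c):
    u,v=proj(f,[p])[0];q=(int((u-259.6)*5),int((v-129.6)*5));cv2.drawMarker(im,q,c,cv2.MARKER_CROSS,10,1)
a=np.radians(101.6);d=np.array([np.cos(a),np.sin(a)]);n=np.array([d[1],-d[0]]);c=np.array([524.4,113])
for sx in(-16,16):
  for sy in (-13.5,13.5):
    mk([*(c+n*sx+d*sy),114.1],(0,0,255))
    mk([*(c+n*sx+d*sy),150],(0,255,255))
for sx in(-38,38):
  for sy in (-89,89): mk([*(c+n*sx+d*sy),193],(0,255,0))
cv2.imwrite("pics/scene1b.png",im)
```

```text
{'time_s': 5.7, 'qpos': array([ 1.16931137e+01,  2.35931568e+01,  9.35768209e+01,  1.18026050e-02,
        6.28432980e+01, -8.12608397e+01]), 'qvel': array([-0.06557532, -0.02692406,  0.03004119,  0.0653639 ,  0.05212974,
        0.05535643]), 'effort': array([-1.51761185e+00, -4.11453116e+01, -2.17626590e+01, -7.20924027e-01,
       -1.25353105e+00,  2.76208000e-02]), 'ee_pos': array([581.54352   , 132.16730162, 124.63497723]), 'ee_rot': array([150.39840456,  89.98307331, 153.34696965]), 'force': array([-4.39418413,  1.44434032,  4.70141772]), 'torque': array([0.34050618, 0.80345021, 0.02723225]), 'gripper_width': 0.7530663686041397}
```

View pics/scene1b.png

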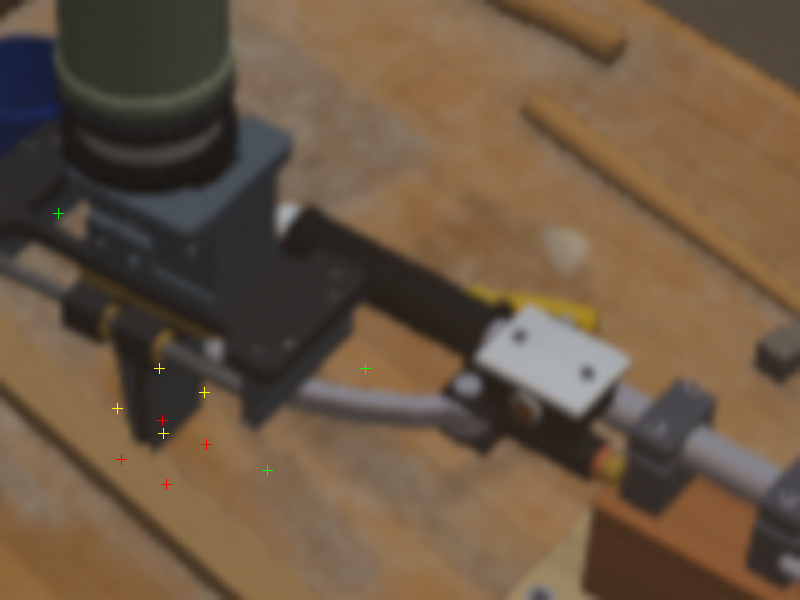

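Run:
```python
from h import *
W=pickle.load(open("wrist1.pkl","rb"));S=pickle.load(open("scene0.pkl","rb"));T=pickle.load(open("top0.pkl","rb"))
K,R,t=P(W);print("wristcam",(-R.T@t).round(1),"fwd",R[2].round(3),K[0,0])
print("screwL wrist",plane(W,(121,352),18).round(1))
print("driver tip W",plane(W,(140,137),3).round(1),"S",plane(S,(279.6+158/4,149.6+569/4),3).round(1))
print("driver butt W",plane(W,(402,25),12).round(1),"S",plane(S,(245,275),12).round(1),"T",plane(T,(291,311),12))
for n,f in(("scene1",pickle.load(open("scene1.pkl","rb"))),("S0",S)): print(n,f["rvec"],f["tvec"])
s=np.array(S["img"])
cv2.imwrite("pics/s0d.png",cv2.resize(s[210:310,210:350,::-1],None,fx=5,fy=5,interpolation=cv2.INTER_CUBIC))
```

```text
wristcam [443.1  96.  306. ] fwd [ 0.289  0.06  -0.955] 411.49370121449226
screwL wrist [649.9 -21.5  18. ]
driver tip W [482.  -25.5   3. ] S [481.1 -27.8   3. ]
driver butt W [376.8 137.4  12. ] S [378.1 127.5  12. ] T [386.22869171 129.99967804  12.        ]
scene1 [ 2.29133388 -0.90430636  0.34172588] [-373.12916063  372.65243613 1002.27036778]
S0 [ 2.29133388 -0.90430636  0.34172588] [-373.12916063  372.65243613 1002.27036778]
```

View pics/s0d.png

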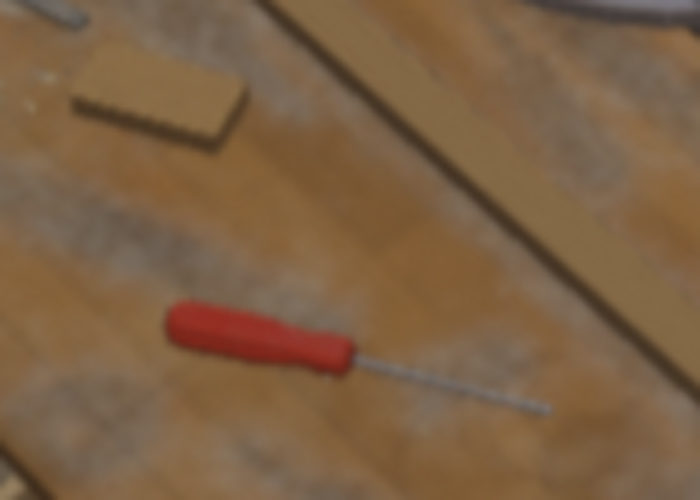

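Run:
```python
from h import *
W=pickle.load(open("wrist1.pkl","rb"));S=pickle.load(open("scene1.pkl","rb"))
a=np.radians(101.6);d=np.array([np.cos(a),np.sin(a)]);n=np.array([d[1],-d[0]]);c=np.array([524.4,113])
for z in (114,125,140,160,185):
  for sx in (-16,16): print(z,sx,[proj(W,[[*(c+n*sx+d*sy),z]])[0].round(0).tolist() for sy in(-13.5,0,13.5)])
im=cv2.imread("pics/wrist1.png");cv2.imwrite("pics/w1z.png",cv2.resize(im[250:450,180:460],None,fx=2.8,fy=2.8,interpolation=cv2.INTER_CUBIC))
```

```text
114 -16 [[291.0, 259.0], [318.0, 259.0], [346.0, 259.0]]
114 16 [[292.0, 318.0], [318.0, 318.0], [344.0, 318.0]]
125 -16 [[290.0, 267.0], [318.0, 267.0], [347.0, 267.0]]
125 16 [[291.0, 328.0], [318.0, 328.0], [346.0, 328.0]]
140 -16 [[287.0, 279.0], [318.0, 279.0], [350.0, 279.0]]
140 16 [[289.0, 344.0], [318.0, 344.0], [348.0, 344.0]]
160 -16 [[284.0, 298.0], [318.0, 299.0], [353.0, 299.0]]
160 16 [[285.0, 370.0], [318.0, 370.0], [351.0, 370.0]]
185 -16 [[277.0, 330.0], [319.0, 330.0], [360.0, 331.0]]
185 16 [[280.0, 412.0], [318.0, 412.0], [357.0, 412.0]]
```

View pics/w1z.png

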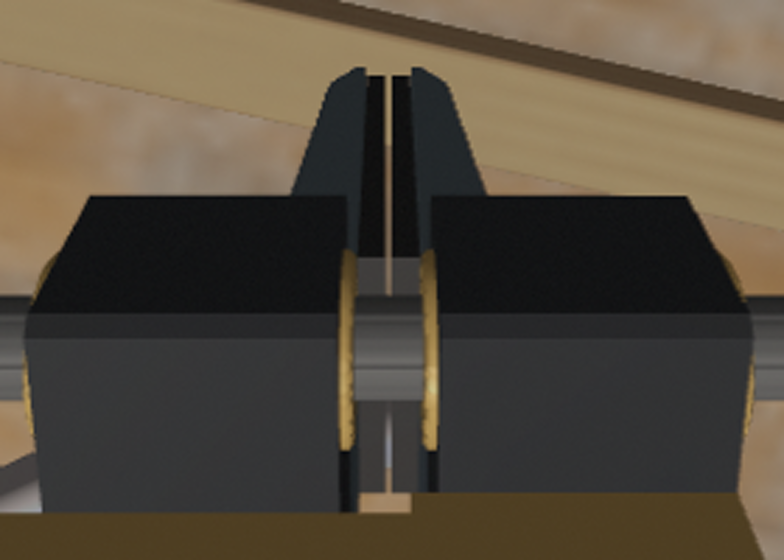

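>>> arm_command --deltas '[[0,[-10,-6,0],0.08],[0,[-20,-11,0],0.15],[0,[-30,-14,0],0.15],[0,[-36,-15,0],0.15],[0,[-36,-15,-10],0.15],[0,[-36,-15,-18],0.15],[0,[-36,-15,-18],0.15],[0,[-36,-15,-18],0.15]]'

```text
time_s: 6.5
ee_pos: [545.7, 117.1, 105.8]
ee_rot: [176.1, 90.0, -172.3]
force: [-0.1, 0.4, 1.0]
gripper_width: 0.2
```

Run:
```python
from workcell import env,cams
from h import *
s=env.state();print(s["ee_pos"],s["force"],s["ee_rot"])
f=cams.grab_frame("scene")
cv2.imwrite("pics/scene3.png",cv2.resize(f["img"][150:250,270:400,::-1],None,fx=6,fy=6,interpolation=cv2.INTER_CUBIC))
```

```text
[545.74317874 117.10298152 105.78954484] [-0.09018827  0.35219343  0.99621892] [ 176.13655554   89.95289526 -172.28321135]
```

View pics/scene3.png

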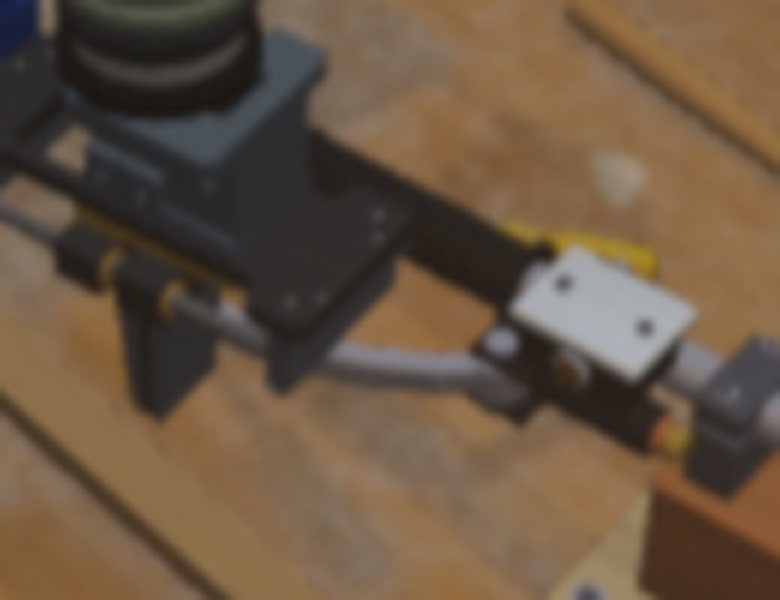

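>>> arm_command --deltas '[[0,[5,1,0],0],[0,[10,2,0],0],[0,[13,2.8,0],0],[0,[15,3.3,0],0],[0,[17,3.8,0],0],[0,[19,4.3,0],0],[0,[21,4.9,0],0],[0,[22,5.4,0],0],[0,[22,5.4,0],0],[0,[22,5.4,0],0]]'

```text
time_s: 7.55
ee_pos: [566.5, 122.8, 106.1]
ee_rot: [157.7, 89.8, 169.3]
force: [-5.1, 1.8, 0.6]
gripper_width: 0.6
```

>>> arm_command --deltas '[[0,[2,1.1,0],-0.02],[0,[4,2.3,0],-0.04],[0,[6,3.5,0],-0.056],[0,[8,4.8,0],-0.075],[0,[10,6.1,0],-0.093],[0,[12,7.4,0],-0.11],[0,[14,8.8,0],-0.13],[0,[16,10.2,0],-0.15],[0,[16,10.2,0],-0.15]]'

```text
time_s: 8.45
ee_pos: [582.1, 133.4, 106.0]
ee_rot: [161.5, 89.8, 164.5]
force: [-6.3, 3.5, 1.6]
gripper_width: 0.2
```

>>> arm_command --deltas '[[0,[1,2,0],-0.02],[0,[3,3.8,0],-0.04],[0,[4,4.6,0],-0.05],[0,[5,5.4,0],-0.06],[0,[6,6.2,0],-0.07],[0,[6,6.2,0],-0.07]]'

```text
time_s: 9.05
ee_pos: [584.4, 135.8, 105.9]
ee_rot: [-152.2, 89.2, -153.2]
force: [-14.6, -6.5, 7.1]
gripper_width: 0.7
```

Run:
```python
from workcell import env,cams
from h import *
s=env.state();print(s["ee_pos"],s["force"],s["torque"])
f=cams.grab_frame("scene");pickle.dump(f,open("scene4.pkl","wb"))
cv2.imwrite("pics/scene4.png",cv2.resize(f["img"][150:250,270:400,::-1],None,fx=6,fy=6,interpolation=cv2.INTER_CUBIC))
s=env.state();print(s["ee_pos"],s["force"],s["torque"])
```

```text
[584.42375328 135.76248907 105.90297508] [-14.56911364  -6.45704868   7.13199699] [-1.21029865  2.34138046 -0.14024979]
[584.37501171 135.75625406 105.87473703] [-12.7372952   -5.62620418   6.8997098 ] [-1.20335757  2.4030294  -0.11846398]
```

View pics/scene4.png

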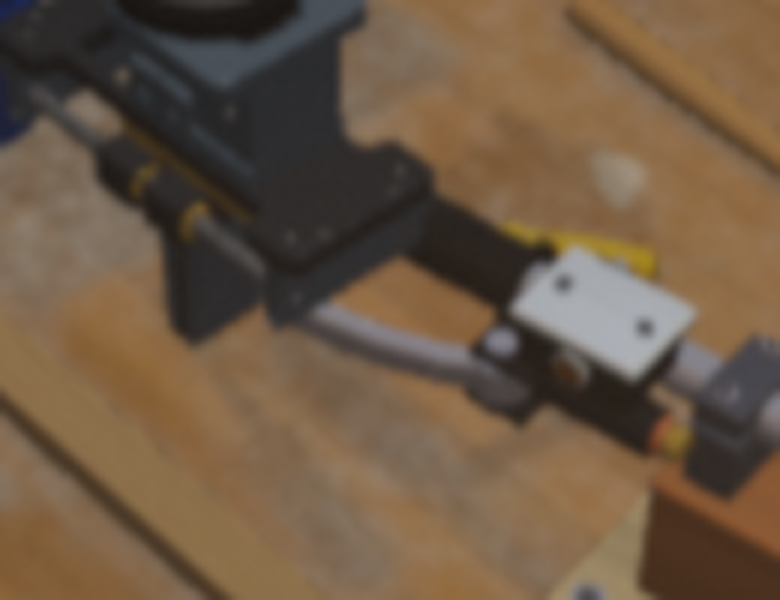

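Run:
```python
from h import *
S=pickle.load(open("scene4.pkl","rb"));S0=pickle.load(open("scene0.pkl","rb"))
im0=cv2.resize(S0["img"][150:250,270:400,::-1],None,fx=6,fy=6,interpolation=cv2.INTER_CUBIC)
im=cv2.imread("pics/scene4.png")
pv=np.array([646,23.5])
def z6(p): u,v=proj(S,[p])[0];return int((u-269.6)*6),int((v-149.6)*6)
# flat bar-frame model: sample blade mid height points from scene0
pts0=[plane(S0,(279.6+u/4,149.6+v/4),125) for u,v in [(100,212),(125,224),(150,233),(175,241),(200,245),(225,248),(250,249)]]
for th,col in ((0.,(255,255,0)),(.15,(0,255,0)),(.2,(0,255,255)),(.26,(0,0,255)),(.32,(255,0,255))):
    c,s=np.cos(-th),np.sin(-th);M=np.array([[c,-s],[s,c]])
    q=np.array([z6([*(pv+M@(p[:2]-pv)),125]) for p in pts0])
    cv2.polylines(im if th else im0,[q.reshape(-1,1,2)],False,col,1)
cv2.imwrite("pics/o4.png",np.hstack([im[150:450,150:540],im0[150:450,150:540]]))
```

```text
(no output)
```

View pics/o4.png

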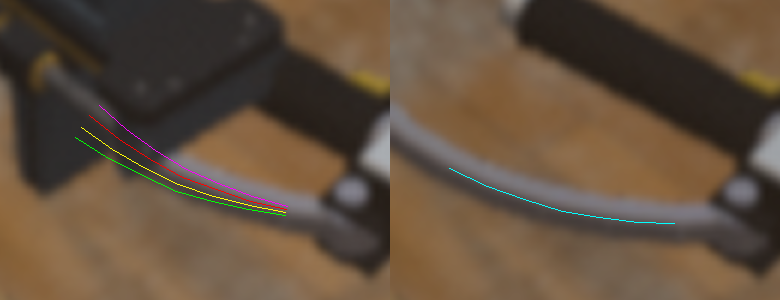

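>>> arm_command --deltas '[[0,[0.8,0.5,0],0],[0,[1.6,1,0],0],[0,[1.6,1,0],0],[0,[1.6,1,0],0]]'

```text
time_s: 9.5
ee_pos: [584.4, 135.9, 105.8]
ee_rot: [-152.6, 89.0, -153.6]
force: [-16.9, -9.0, 9.4]
gripper_width: 0.3
```

Run:
```python
from workcell import env,cams
from h import *
f=cams.grab_frame("wrist");cv2.imwrite("pics/wrist5.png",f["img"][...,::-1])
f=cams.grab_frame("top");cv2.imwrite("pics/top5.png",f["img"][...,::-1])
s=env.state();print(s["ee_pos"],s["force"],s["torque"])
```

```text
[584.3930863  135.86920882 105.7957461 ] [-16.60211838  -9.33528821   8.92751033] [-1.58830617  2.90270085 -0.09497583]
```

View pics/wrist5.png

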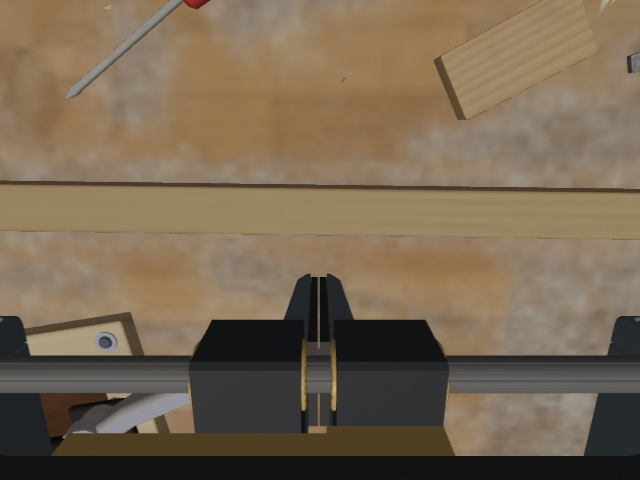

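View pics/top5.png

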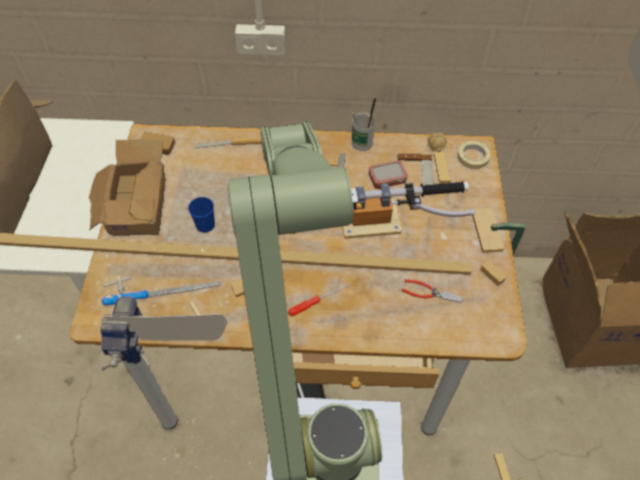

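>>> arm_command --deltas '[[0,[-8,-6,0],0.06],[0,[-16,-12,0],0.12],[0,[-26,-18,0],0.18],[0,[-38,-22,0],0.22],[0,[-52,-26,0],0.22],[0,[-66,-30,0],0.22],[0,[-70,-30,0],0.22],[0,[-70,-30,0],0.22],[0,[-70,-30,0],0.22],[0,[-70,-30,0],0.22],[0,[-70,-30,0],0.22],[0,[-70,-30,0],0.22],[0,[-70,-30,0],0.22]]'

```text
time_s: 10.9
ee_pos: [521.4, 109.9, 106.4]
ee_rot: [51.3, 90.0, 62.9]
force: [-0.0, 0.2, -0.8]
gripper_width: 0.5
```

Run:
```python
from workcell import env,cams
from h import *
s=env.state();print(s["ee_pos"],s["force"],s["torque"])
f=cams.grab_frame("scene");pickle.dump(f,open("scene6.pkl","wb"))
cv2.imwrite("pics/scene6.png",cv2.resize(f["img"][150:250,270:400,::-1],None,fx=6,fy=6,interpolation=cv2.INTER_CUBIC))
for i in range(4): cams.grab_frame("wrist")
```

```text
[521.39337907 109.8674761  106.40282892] [-0.01525663  0.22966406 -0.78902728] [0.08134441 0.00409195 0.02814942]
```

View pics/scene6.png

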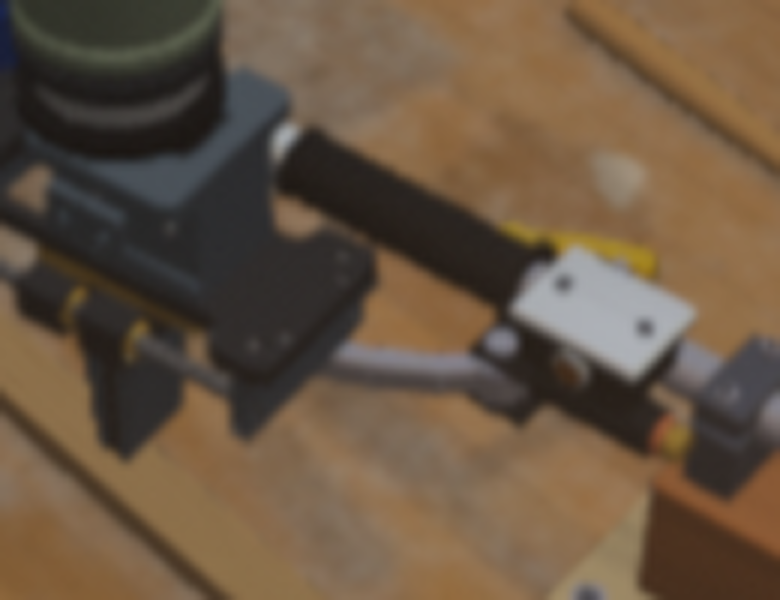

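>>> arm_command --deltas '[[0,[8,1.8,0],0],[0,[16,3.6,0],0],[0,[24,5.4,0],0],[0,[29,6.6,0],0],[0,[32,7.2,0],0],[0,[32,7.2,0],0],[0,[32,7.2,0],0]]'

```text
time_s: 11.85
ee_pos: [553.0, 117.0, 106.3]
ee_rot: [171.9, 90.0, -176.5]
force: [-0.3, 0.0, 0.3]
gripper_width: 0.4
```

>>> arm_command --deltas '[[0,[1,0.4,0],0],[0,[2,0.8,0],0],[0,[3,1.2,0],0],[0,[3,1.2,0],0]]'

```text
time_s: 12.25
ee_pos: [556.3, 118.3, 106.5]
ee_rot: [24.6, 90.0, 36.2]
force: [0.4, -0.0, 1.2]
gripper_width: 0.6
```

>>> arm_command --deltas '[[0,[1,0.4,0],0],[0,[2,0.8,0],0],[0,[3,1.2,0],0],[0,[3,1.2,0],0]]'

```text
time_s: 12.65
ee_pos: [558.8, 119.4, 106.4]
ee_rot: [170.1, 89.9, -178.3]
force: [-1.7, 0.2, 1.5]
gripper_width: 0.5
```

>>> arm_command --deltas '[[0,[1,0.6,0],0],[0,[2,1.2,0],0],[0,[3,1.8,0],0],[0,[3,1.8,0],0]]'

```text
time_s: 13.05
ee_pos: [562.0, 121.4, 106.4]
ee_rot: [140.2, 90.0, 151.8]
force: [-2.4, 0.5, 2.0]
gripper_width: 0.5
```

>>> arm_command --deltas '[[0,[2,1.2,0],-0.02],[0,[4,2.4,0],-0.04],[0,[6,3.6,0],-0.06],[0,[8,4.9,0],-0.08],[0,[10,6.3,0],-0.1],[0,[12,7.7,0],-0.12],[0,[14,9.1,0],-0.14],[0,[16,10.5,0],-0.16],[0,[18,11.9,0],-0.18],[0,[20,13.3,0],-0.2],[0,[22,14.8,0],-0.22],[0,[23,15.5,0],-0.22],[0,[24,16.1,0],-0.22],[0,[25,16.7,0],-0.22],[0,[26,17.3,0],-0.22],[0,[26,17.3,0],-0.22]]'

```text
time_s: 14.65
ee_pos: [584.4, 136.2, 106.1]
ee_rot: [-151.9, 89.4, -152.9]
force: [-11.9, -4.8, 6.8]
gripper_width: 0.5
```

>>> arm_command --deltas '[[0,[1,0.6,0],0],[0,[1.5,1,0],0],[0,[1.5,1,0],0],[0,[1.5,1,0],0],[0,[1.5,1,0],0],[0,[1.5,1,0],0],[0,[1.5,1,0],0],[0,[1.5,1,0],0],[0,[1.5,1,0],0],[0,[1.5,1,0],0],[0,[1.5,1,0],0],[0,[1.5,1,0],0],[0,[1.5,1,0],0],[0,[1.5,1,0],0],[0,[1.5,1,0],0],[0,[1.5,1,0],0],[0,[1.5,1,0],0],[0,[1.5,1,0],0],[0,[1.5,1,0],0],[0,[1.5,1,0],0]]'

```text
time_s: 16.65
ee_pos: [584.4, 136.3, 106.1]
ee_rot: [-151.4, 89.2, -152.5]
force: [-14.6, -7.3, 8.9]
gripper_width: 0.6
```

>>> arm_command --deltas '[[0,[0,0,0],0],[0,[0,0,0],0],[0,[0,0,0],0],[0,[0,0,0],0],[0,[0,0,0],0],[0,[0,0,0],0],[0,[0,0,0],0],[0,[0,0,0],0],[0,[0,0,0],0],[0,[0,0,0],0]]'

```text
time_s: 17.65
ee_pos: [584.4, 136.3, 106.1]
ee_rot: [-151.6, 89.2, -152.6]
force: [-15.4, -7.2, 8.3]
gripper_width: 0.5
```

Run:
```python
from workcell import env
print(env.job_done()); s=env.state();print(s["time_s"],s["ee_pos"],s["force"])
```

```text
the job is handed in; nothing more can be done
None
the job is handed in; nothing more can be done
```

I pressed the brake lever to its firm stop, let it spring fully out, then pressed it in again. I held it there for about 3 s and handed in at 17.7 s while still holding it. The presses used the outer side of the closed fingers.

**Last checks**
- **Firm stop:** both presses stopped at the same tool position, about (584.4, 136) mm. On the first press I commanded a little further; the force rose and the tool did not move. The final horizontal force was about 17 N; the highest I read was about 19 N.
- **Release:** with the tool about 35 mm clear, the force read about zero. The picture showed the lever back out.
- **Surroundings:** the one overview picture, taken during the first press, showed the screwdriver, pliers, cup and clutch lever unchanged. I took no picture after the final press.

**Weak or disagreeing checks**
- **Swing angle:** I could not measure it directly. Tool travel gives about 0.24–0.25 rad and the picture overlay about 0.2–0.26 rad. The required 0.255 rad is therefore inferred from the firm stop.
- **Finger height:** the camera views showed the fingertips about 20 mm higher than the reported tool pose. My first approach therefore probably caught the blade's top edge, giving about 5 N of upward force. I backed off during that partial press, lowered the tool 18 mm and started again.
- **Upward force:** about 8 N of upward force remained at the stop. I put it down to friction and a slight tool tilt. I read the torques during the first press as contact at blade height on the fingers, not on the gripper body.

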